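# Find the key for the rotor nut

### The job

The centrifuge rotor has to come off, but nobody knows which of the three T-handled rotor keys on the pin stand belongs to it. Try them on the hex nut in the middle of the rotor until you find the one that fits, without forcing any of them, and put each one that does not go on back upright on the stand. Finish while holding the key that fits, upright and pushed lightly all the way down over the nut, and do not let go of it; leave the other things on the bench where they are.

Things in the scene. Friction and masses are not known exactly. Their poses are not given: they have to be found in the camera images.
- nut (a point): centre of the underside (the seat) of the steel hex nut in the middle of the rotor, about 155 mm above the bench; z up along the spindle, x square to a pair of flats (they repeat every 60 deg of yaw). Nut 22 mm across flats, 14 mm high, its top 4.5 mm coned; spindle end 12 mm wide, 17 mm above the seat. It stands in a round well 37 mm wide, whose collar's rim is 10 mm above the seat
- centrifuge: light grey bench centrifuge, fixed; origin on the bench exactly under the rotor axis. Case 125 mm to either side in x, 155 mm to +y (sloped control panel), 220 mm to -y; flat deck 200 mm above the bench round a chamber 197 mm across. The open lid stands on its -y side, face 130 mm from the axis, leaning away, to 450 mm above the bench
- key_a_grip (a point): handle centre of one of three T-handled rotor keys, alike but for the hex socket at the lower end (openings 18.4, 23.4, 31.4 mm across flats, 22 mm deep, walls 2.5 mm; which key has which is not told). Black flat-sided handle along the point's x, 95 mm long, 16 thick (y), 20 high, its centre 88 mm above the key's lower end; z up; a pair of socket flats is square to x
- key_b_grip (a point): handle centre of the second of three T-handled keys, described under key_a_grip and key_a
- key_c_grip (a point): handle centre of the third of three T-handled keys, described under key_a_grip and key_a
- stand: the key stand (fixed): a grey plate 75 x 250 x 10 mm, origin under its centre; three upright pins, 10 mm across and 18 mm high above the plate, stand on its y axis at y = -80, 0 and +80 mm; each key starts with its socket slipped over a pin and its lower end on the plate
- key_a: the key of key_a_grip, loose, 98 mm tall, about 0.2 kg; origin at the centre of its lower end, axes as its grip point's. Only the key that fits goes right down over the nut until its lower end is on the seat (point nut); each of the others stops 10 mm or more above the seat, on the nut or on the collar
- key_b: the key of key_b_grip; origin at the centre of its lower end
- key_c: the key of key_c_grip; origin at the centre of its lower end
- tube_rack: bystander: blue tube rack with a few small tubes, 70 x 125 x 40 mm, origin under its centre; leave it where it is
- tip_box: bystander: pipette tip box, 90 x 127 x 80 mm, teal with a pale lid, origin under its centre; leave it where it is
- cup: bystander: empty sample cup, 84 mm across and 75 mm high, origin under its centre; leave it where it is
- rotor (a joint): turn of the rotor about its vertical spindle (rad, positive anticlockwise from above); it carries the nut, turns freely by hand (friction 0.03 N m), stays where left, and has stops at +-3.1. An aluminium dish 174 mm across with 24 tube holes, its edge 24 mm above the nut's seat
Things that resemble listed ones, but are neither listed nor needed, are in the scene too. What is shaped like the key_b but green or orange is not meant. What is shaped like the key_a but green is not meant.

How it is judged:
By the outcome, as a careful person would: the job done as asked, in the order asked, and still so for the second after the job is handed in, while the arm keeps its last pose, push and grip.
It also fails if it takes over 72 s, if anything falls off the work surface, if the arm or the gripper's body presses on something with over 40 N, if the wrist force passes 120 N, or if a joint passes its speed limit or range.

### The arm

A 6-joint arm with a two-finger parallel gripper is mounted at the origin on the work surface. World frame = base frame: x ahead of the robot, y to its left, z up, the work surface at z = 0. Lengths are in m, angles in degrees, forces in N, time in s.
With the tool pointing down it reaches from about 0.25 to 0.725 m from the base axis. Payload 9.7 kg.
Tool frame: the origin (TCP) lies at the very end of the fingers, on their centre line; the grasp point (between the pads) lies 19 mm behind it; z points along the fingers, y is the line along which they close (so a half turn about z gives the same grasp; the last joint's range is limited). The gripper opens to 85 mm and grips with 20 to 120 N. Pads are 22 mm wide; open, the fingers measure 114 mm over their backs; the gripper's body (76 mm by 85 mm) begins 54 mm behind the grasp point. The pads swing forward as they close: fully open they stand 13 mm farther back than shut.
Start: joints at [65.546, 4.979, 10.078, 95.1, 0, 90], TCP at [0.228, 0.501, 0.231] pointing down, gripper open.
Joint ranges: [-179.16, 179.16], [-48.56, 103.87], [-65.8, 70.77], [-126.05, 130.52], [-82.76, 87.17], [-180, 180]. Speed limits (degrees/s): [127.2, 127.2, 147.25, 180, 180, 180].

### API

Orientations are given as [roll, pitch, yaw] about the fixed x, y, z axes, in that order (R = Rz(yaw) Ry(pitch) Rx(roll)).
In Python, from workcell import telemetry, optics, workorder gives the robot as it stands.
- The arm moves only by the shell command python3 -m handwheel 'ROWS' [FORCE]. ROWS is JSON, a list of rows, each an object of numbers: "tx", "ty", "tz": the shift along the tool's x, y, z in m; "ax", "ay", "az": the turn, a rotation vector about the tool's x, y, z in degrees; "jaw": the gripper command: -1 is shut, 1 is fully open, values between are in proportion. A call has exactly 10 rows; each row shifts and turns the commanded pose from where the row before left it, along the tool's axes as they then stand; what a row does not reach is not made up. A row lasts 1/8 s, in which the tool goes at most 62.5 mm and 10.7 degrees, less where a joint would pass 70% of its speed; a pose out of reach is approached as far as the arm can. A call is refused whole if a number of a shift passes 0.0625 or a number of a turn 10.7, either way. A call with a gripper value outside its range is refused whole. The fingers move at their own pace and stop on an object; FORCE is the grip in N (left out, the last holds). Time passes only in rows, so rows that do not move let the fingers close, or fill a call up. It gives the time, the measured TCP pose, the force, the opening and the grip force at its end, in the units of the state.
- telemetry.get_obs(): the state, without advancing time (a new reading comes with each control period).
- optics.camera(name): name is "scene" or "top" or "wrist"; returns a dict with "color" (420x560x3 uint8, red, green, blue), "K" (3x3 intrinsics, pixels), "extrinsics" (4x4, takes a point from camera to world coordinates); the wrist camera has in their place "mount" (4x4, takes a point from camera to tool coordinates, whose origin is the TCP and whose axes are the flange's). Camera axes: x right, y down, z forward; pixel columns grow to the right and rows downward; lengths in m; the calibration is good to about 2 mm. The wrist camera is an equidistant fisheye: a pixel r from the principal point sees the ray r / f radians off the axis. A picture is of the moment at which its call begins: read the wrist's pose just before it. There is no depth.
- workorder.job_done(): hands the job in; it is judged then, once.
The state is a dict: "time": time; "q": joint angles; "qd": joint speeds; "joint_efforts": joint torques, N m; "ee_pos": TCP position; "tcp_rot": TCP orientation; "wrist_force": force on the tool from outside, world axes, zero at the start; "torque": the same for the moment, N m; "opening": finger opening in m; "grasp_force": force on a finger pad.
Only numpy, scipy, OpenCV 4.12 (cv2) and the standard library are available. Lean on these libraries where they do the work, as an engineer would, in place of code of your own. Each camera call takes 0.05 s, during which the arm holds its last target. There are 200 camera calls.

## Working session

There is one attempt and no reset: what is moved stays moved. The work goes in short steps, Python scripts to look and compute and a shell command to move; the robot and the scene stay as the last step left them, time stands still between calls to the robot, and variables do not carry over. Pictures are saved under pics/ and viewed, at most 10 in all, crops included, and the job is handed in when it is done.

```bash
mkdir -p pics; ls
cat > h.py <<'E'
import numpy as np,cv2
from scipy.spatial.transform import Rotation as R
from workcell import telemetry,optics,workorder
E
python3 - <<'E'
from h import *
o=telemetry.get_obs();print(o)
for n in ("scene","top","wrist"):
    c=optics.camera(n);cv2.imwrite(f"pics/{n}0.png",c["color"][...,::-1])
    print(n,c["K"].tolist(),np.round(c.get("extrinsics",c.get("mount")),4).tolist())
E
```

```text
pics
{'time': 0.0, 'q': array([ 6.55462006e+01,  5.01089164e+00,  1.00358189e+01,  9.50987291e+01,
       -1.88380245e-03,  8.99985118e+01]), 'qd': array([ 0.04984718,  0.0427124 , -0.0584858 ,  0.04408792, -0.05109499,
       -0.00531511]), 'joint_efforts': array([-2.69281561e-03, -5.20389998e+01,  4.64799607e+01,  1.64731534e-02,
       -1.94164550e-04,  9.78522053e-06]), 'ee_pos': array([0.2275971 , 0.5004627 , 0.23059728]), 'tcp_rot': array([-1.79926198e+02,  1.88188393e-03,  1.55547691e+02]), 'wrist_force': array([ 0.35876034, -0.25511403, -0.6487392 ]), 'torque': array([ 0.04536137,  0.01623007, -0.00022632]), 'grasp_force': 0.0, 'opening': 0.0853266961133119}
scene [[406.00856767760513, 0.0, 277.58867308825205], [0.0, 406.00856767760513, 208.28202504578792], [0.0, 0.0, 1.0]] [[-0.2832, 0.7916, -0.5414, 0.9811], [0.9591, 0.2298, -0.1656, 0.1896], [-0.0067, -0.5661, -0.8243, 0.8912], [0.0, 0.0, 0.0, 1.0]]
top [[541.2467055441531, 0.0, 277.6494494002544], [0.0, 541.2467055441531, 206.89384978308613], [0.0, 0.0, 1.0]] [[-0.006, -0.9963, 0.0859, 0.4076], [-0.9999, 0.005, -0.0117, 0.0481], [0.0112, -0.0859, -0.9962, 1.3832], [0.0, 0.0, 0.0, 1.0]]
wrist [[325.19226210127806, 0.0, 280.4102586433719], [0.0, 325.19226210127806, 209.95699332592264], [0.0, 0.0, 1.0]] [[0.001, -0.952, -0.306, 0.0781], [1.0, 0.0009, 0.0002, 0.0012], [0.0001, -0.306, 0.952, -0.1434], [0.0, 0.0, 0.0, 1.0]]
```

View pics/scene0.png

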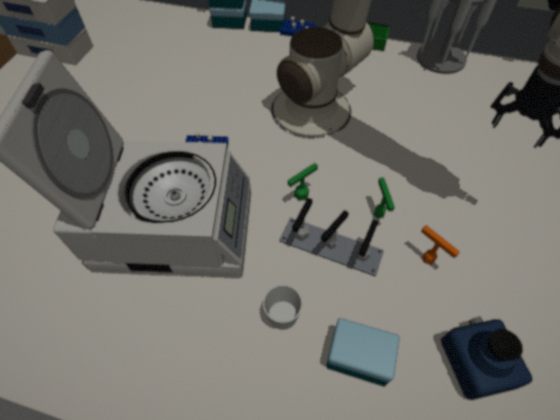

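View pics/top0.png

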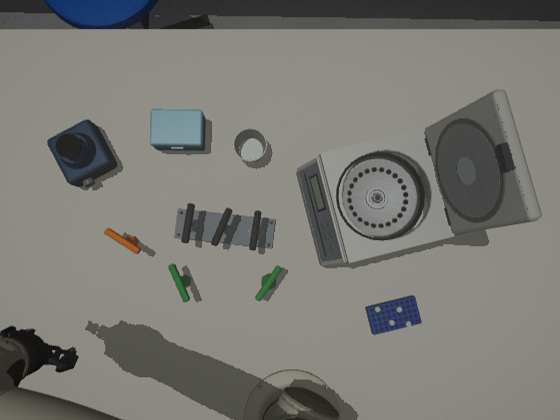

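The candidates in the top image are:
- Black T-handles on the grey pin plate at (188,223), (222,227) and (256,230). These are the keys.
- Green look-alikes at (178,282) and (268,283), and an orange one at (122,240). These stand off the plate and are not wanted.

The nut is at about (377,198). Next I'll take a close crop to check the choice.

Run:
```python
from h import *
t=cv2.imread("pics/top0.png");s=cv2.imread("pics/scene0.png")
f=lambda i,x,y,w,h,k:cv2.resize(i[y:y+h,x:x+w],None,fx=k,fy=k,interpolation=cv2.INTER_CUBIC)
A=f(t,165,197,125,60,6)
B=np.hstack([f(t,357,178,40,40,6),f(s,155,175,40,40,6),np.zeros((240,750-480,3),np.uint8)])
cv2.imwrite("pics/crop1.png",np.vstack([A,B]))
```

```text
(no output)
```

View pics/crop1.png

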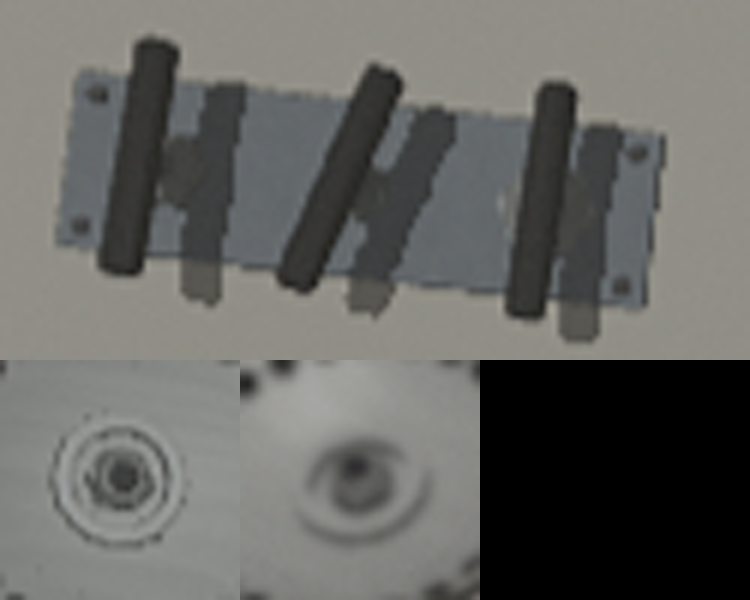

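The crop shows three black keys on the plate: handle centres at crop (139,156), (340,179) and (542,200). The socket widths visible beside the handles differ. The left one is medium (about 28–30 mm), the middle one small, and the right one shows on both sides of its handle, so it is the largest. So the left key should be the 23.4 mm one. The spindle end is at crop (123,117 of the lower-left tile).

```bash
cat >> h.py <<'E'
def ray(c,T,u,v,z,fish=False):
    K=c["K"];p=np.array([(u-K[0,2])/K[0,0],(v-K[1,2])/K[1,1]])
    if fish:
        r=np.hypot(*p);d=np.r_[p/max(r,1e-9)*np.sin(r),np.cos(r)]
    else: d=np.r_[p,1]
    d=T[:3,:3]@d;o=T[:3,3];return o+d*(z-o[2])/d[2]
def toolT(o):
    T=np.eye(4);T[:3,:3]=R.from_euler("xyz",o["tcp_rot"],degrees=True).as_matrix();T[:3,3]=o["ee_pos"];return T
def wrist(name):
    o=telemetry.get_obs();c=optics.camera("wrist");cv2.imwrite(f"pics/{name}.png",c["color"][...,::-1])
    np.savez(f"{name}.npz",K=c["K"],T=toolT(o)@c["mount"],tool=toolT(o));return c["color"][...,::-1],o
def wray(name,u,v,z):
    d=np.load(f"{name}.npz");return ray({"K":d["K"]},d["T"],u,v,z,True)
E
python3 - <<'E'
from h import *
c=optics.camera("top");T=c["extrinsics"]
P=lambda x,y,z:ray(c,T,165+x/6-.42,197+y/6-.42,z)
cs=[P(*p,.01) for p in((80,70),(665,132),(645,308),(57,245))]
print("plate",np.round(cs,4).tolist(),np.mean(cs,0))
for a,b in(((157,40),(120,272)),((382,68),(298,290)),((558,83),(526,318))):
    a=P(*a,.1);b=P(*b,.1);print("key",np.round((a+b)/2,4),np.degrees(np.arctan2(*(a-b)[1::-1])),np.linalg.norm(a-b))
print("nut",ray(c,T,357+123/6-.42,178+117/6-.42,.172))
E
```

```text
plate [[0.5238, 0.2855, 0.01], [0.4962, 0.0379, 0.01], [0.4219, 0.0467, 0.01], [0.4498, 0.2944, 0.01]] [0.47292581 0.16610948 0.01      ]
key [0.4821 0.2465 0.1   ] -8.579611468881303 0.09269452378746826
key [0.4726 0.1669 0.1   ] -20.58399777161489 0.09352319213105983
key [0.4637 0.0873 0.1   ] -7.891787492460446 0.0936440898999274
nut [ 0.53308666 -0.19040662  0.172     ]
```

```bash
python3 -m handwheel '[{"tx":-0.04,"ty":-0.036,"tz":-0.003,"jaw":1},{"tx":-0.04,"ty":-0.036,"tz":-0.003,"jaw":1},{"tx":-0.04,"ty":-0.036,"tz":-0.003,"jaw":1},{"tx":-0.04,"ty":-0.036,"tz":-0.003,"jaw":1},{"tx":-0.04,"ty":-0.036,"tz":-0.003,"jaw":1},{"tx":-0.04,"ty":-0.036,"tz":-0.003,"jaw":1},{"tx":-0.04,"ty":-0.036,"tz":-0.003,"jaw":1},{"tx":-0.04,"ty":-0.036,"tz":-0.003,"jaw":1},{"tx":-0.04,"ty":-0.036,"tz":-0.003,"jaw":1},{"tx":-0.04,"ty":-0.036,"tz":-0.003,"jaw":1}]' 30
python3 -m handwheel '[{"tx":-0.04,"ty":-0.036,"jaw":1},{"tx":-0.04,"ty":-0.036,"jaw":1},{"tx":-0.04,"ty":-0.036,"jaw":1},{"tx":-0.04,"ty":-0.034,"jaw":1},{"jaw":1},{"jaw":1},{"jaw":1},{"jaw":1},{"jaw":1},{"jaw":1}]'
python3 - <<'E'
from h import *
im,o=wrist("w1");print(o["ee_pos"],o["tcp_rot"],o["q"])
K=np.load("w1.npz")
cx,cy=280,210
cv2.imwrite("pics/w1c.png",np.hstack([cv2.resize(im[cy-70:cy+70,cx-70:cx+70],None,fx=4,fy=4,interpolation=cv2.INTER_CUBIC)]))
E
```

```text
[0.22762385 0.50052995 0.23084862] [-1.79952117e+02  6.36844303e-04  1.55546060e+02] [ 6.55459179e+01  4.99950956e+00  1.00516846e+01  9.51000584e+01
 -6.36962614e-04  8.99998587e+01]$[0]: bad value
$[0]: bad value
```

View pics/w1c.png

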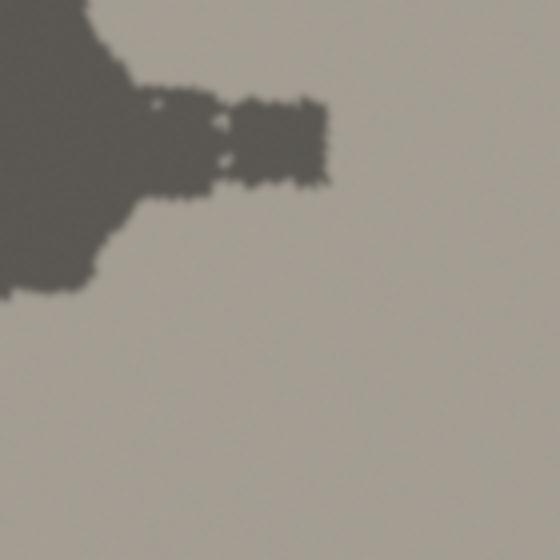

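The call was refused, so this crop only shows the arm's own shadow. I'll test the row format with a single hold call.

```bash
python3 -m handwheel '[{"tx":-0.04,"ty":-0.036,"tz":-0.003,"ax":0,"ay":0,"az":0,"jaw":1},{"tx":-0.04,"ty":-0.036,"tz":-0.003,"ax":0,"ay":0,"az":0,"jaw":1},{"tx":-0.04,"ty":-0.036,"tz":-0.003,"ax":0,"ay":0,"az":0,"jaw":1},{"tx":-0.04,"ty":-0.036,"tz":-0.003,"ax":0,"ay":0,"az":0,"jaw":1},{"tx":-0.04,"ty":-0.036,"tz":-0.003,"ax":0,"ay":0,"az":0,"jaw":1},{"tx":-0.04,"ty":-0.036,"tz":-0.003,"ax":0,"ay":0,"az":0,"jaw":1},{"tx":-0.04,"ty":-0.036,"tz":-0.003,"ax":0,"ay":0,"az":0,"jaw":1},{"tx":-0.04,"ty":-0.036,"tz":-0.003,"ax":0,"ay":0,"az":0,"jaw":1},{"tx":-0.04,"ty":-0.036,"tz":-0.003,"ax":0,"ay":0,"az":0,"jaw":1},{"tx":-0.04,"ty":-0.036,"tz":-0.003,"ax":0,"ay":0,"az":0,"jaw":1}]' 30
```

```text
time: 1.5
ee_pos: [0.4431, 0.0055, 0.2615]
tcp_rot: [180.0, 0.0, 155.5]
wrist_force: [0.9, 0.6, 0.5]
opening: 0.0854
grasp_force: 0.0
```

```bash
python3 -m handwheel '[{"tx":-0.04,"ty":-0.036,"tz":0,"ax":0,"ay":0,"az":0,"jaw":1},{"tx":-0.04,"ty":-0.036,"tz":0,"ax":0,"ay":0,"az":0,"jaw":1},{"tx":-0.04,"ty":-0.036,"tz":0,"ax":0,"ay":0,"az":0,"jaw":1},{"tx":-0.04,"ty":-0.034,"tz":0,"ax":0,"ay":0,"az":0,"jaw":1},{"tx":0,"ty":0,"tz":0,"ax":0,"ay":0,"az":0,"jaw":1},{"tx":0,"ty":0,"tz":0,"ax":0,"ay":0,"az":0,"jaw":1},{"tx":0,"ty":0,"tz":0,"ax":0,"ay":0,"az":0,"jaw":1},{"tx":0,"ty":0,"tz":0,"ax":0,"ay":0,"az":0,"jaw":1},{"tx":0,"ty":0,"tz":0,"ax":0,"ay":0,"az":0,"jaw":1},{"tx":0,"ty":0,"tz":0,"ax":0,"ay":0,"az":0,"jaw":1}]'
python3 - <<'E'
from h import *
im,o=wrist("w1");print(o["ee_pos"],o["tcp_rot"],o["q"])
cx,cy=280,210
cv2.imwrite("pics/w1c.png",cv2.resize(im[cy-55:cy+55,cx-55:cx+55],None,fx=5,fy=5,interpolation=cv2.INTER_CUBIC))
E
```

```text
time: 2.75
ee_pos: [0.5296, -0.1879, 0.2615]
tcp_rot: [-180.0, 0.0, 155.6]
wrist_force: [0.0, 0.6, 0.4]
opening: 0.0854
grasp_force: 0.0
[ 0.52958998 -0.18787206  0.26147736] [-1.79999805e+02  1.83142333e-02  1.55569405e+02] [-1.95312503e+01  7.44488372e+00  1.61516658e+01  9.86885514e+01
 -1.75796500e-03  4.89934429e+00]
```

View pics/w1c.png

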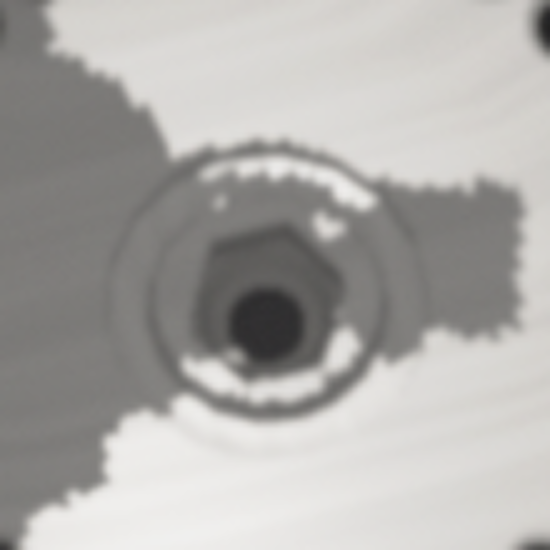

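The crop shows the nut's hex in the well. The spindle end is at crop (267,323). The seat corners are at about (210,245), (283,223) and (343,283), and the well rim runs from x=152 to x=385.

```bash
cat >> h.py <<'E'
def wproj(name,P):
    d=np.load(f"{name}.npz");p=(np.asarray(P)-d["T"][:3,3])@d["T"][:3,:3]
    r=np.hypot(p[:,0],p[:,1]);s=np.arctan2(r,p[:,2])/np.maximum(r,1e-9)
    return np.c_[p[:,0]*s*d["K"][0,0]+d["K"][0,2],p[:,1]*s*d["K"][1,1]+d["K"][1,2]]
E
cat > nut.py <<'E'
from h import *
import sys
w=lambda x,y,z:wray("w1",225+x/5-.4,155+y/5-.4,z)
c=w(267,323,.172);print("spindle",c)
for x,y in((210,245),(283,223),(343,283)):
    d=w(x,y,.155)-c;print("corner",np.degrees(np.arctan2(d[1],d[0]))%60,np.hypot(*d[:2]))
for x,y in((152,290),(385,290)): print("rim",w(x,y,.165))
yaw=float(sys.argv[1]);im=cv2.imread("pics/w1.png")[155:265,225:335]
im=cv2.resize(im,None,fx=5,fy=5,interpolation=cv2.INTER_CUBIC);c[:2]+=[float(sys.argv[2]),float(sys.argv[3])]
def pl(r,n,z,off,col):
    a=np.radians(np.arange(n)*360/n+off);p=wproj("w1",np.c_[c[0]+r*np.cos(a),c[1]+r*np.sin(a),a*0+z])
    cv2.polylines(im,[np.int32((p-[225,155]+.4)*5)],True,col,1)
pl(.0127,6,.155,yaw+30,(0,0,255));pl(.0127,6,.1645,yaw+30,(0,255,0));pl(.006,40,.172,0,(255,0,0));pl(.0185,60,.165,0,(255,0,255))
cv2.imwrite("pics/nutfit.png",im)
E
python3 nut.py 7 0 0
```

```text
spindle [ 0.53315283 -0.19010899  0.172     ]
corner 27.5025102890541 0.011768136017959861
corner 22.944845648914566 0.011206910523805944
corner 9.612492464584093 0.012201109601662085
rim [ 0.52304682 -0.20524155  0.165     ]
rim [ 0.53801459 -0.17220154  0.165     ]
```

```bash
python3 - <<'E'
from h import *
from scipy.optimize import least_squares
w=lambda x,y,z:wray("w1",225+x/5-.4,155+y/5-.4,z)
p=[w(x,y,.155)[:2] for x,y in((210,245),(283,223),(343,283))]
print(np.round(p,4).tolist())
for y0 in(0,15,30,45):
  def f(v):
    out=[]
    for q in p:
        d=q-v[:2];k=np.degrees(np.arctan2(d[1],d[0]));a=np.radians(v[2]*100+60*np.round((k-v[2]*100)/60))
        out+=list(d-.0127*np.array([np.cos(a),np.sin(a)]))
    return out
  s=least_squares(f,[.533,-.190,y0/100],x_scale=[.001,.001,.1]);print(s.x,np.sqrt(s.cost))
E
python3 nut.py 50 0 0
```

```text
[[0.5227, -0.1955], [0.5242, -0.1834], [0.5374, -0.1787]]
[ 0.53458035 -0.19131664  0.19847646] 0.0006591963125121623
[ 0.53458035 -0.19131664  0.1984767 ] 0.0006591963125870917
[ 0.53458034 -0.19131666  0.19847505] 0.0006591963128124192
[ 0.53220362 -0.18693195  0.45292202] 0.004094888082834699
spindle [ 0.53315283 -0.19010899  0.172     ]
corner 27.5025102890541 0.011768136017959861
corner 22.944845648914566 0.011206910523805944
corner 9.612492464584093 0.012201109601662085
rim [ 0.52304682 -0.20524155  0.165     ]
rim [ 0.53801459 -0.17220154  0.165     ]
```

View pics/nutfit.png

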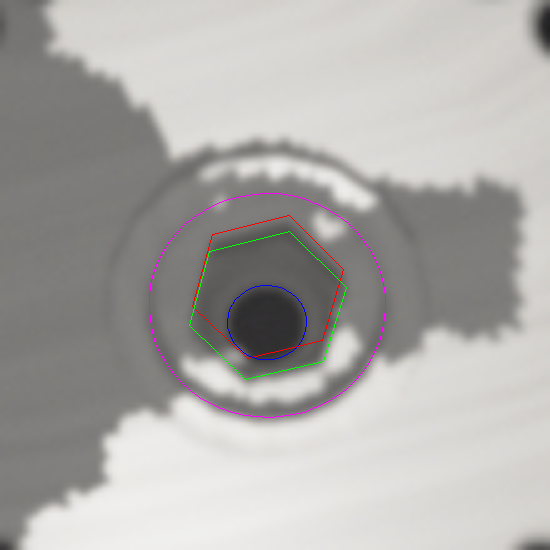

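Overlay: the rim circle agrees at left, right and bottom. The hex at yaw 50 is close but a few degrees short of anticlockwise. I'll let the contrast at the outline of the hex silhouette settle the yaw.

Run:
```python
from h import *
g=cv2.GaussianBlur(cv2.imread("pics/w1.png",0),(0,0),.7).astype(np.float32)
res=[]
def hull(cx,cy,yaw,s):
    a=np.radians(np.arange(6)*60+yaw+30);P=[]
    for z,r in((.155,.0127),(.1645,.0127)):P.append(np.c_[cx+r*s*np.cos(a),cy+r*s*np.sin(a),a*0+z])
    h=cv2.convexHull(np.float32(wproj("w1",np.vstack(P))))[:,0]
    q=[];
    for i in range(len(h)):
        q.append(h[i]+(h[(i+1)%len(h)]-h[i])*np.linspace(0,1,12,endpoint=False)[:,None])
    q=np.vstack(q).astype(np.float32);return cv2.remap(g,q[:,:1],q[:,1:],1).ravel()
for yaw in range(0,60,2):
  b=[]
  for dx in np.arange(-.002,.0021,.0005):
    for dy in np.arange(-.002,.0021,.0005):
      d=np.clip(hull(.5332+dx,-.1901+dy,yaw,1.12)-hull(.5332+dx,-.1901+dy,yaw,.9),-30,30)
      b.append((d.mean(),dx,dy))
  m=max(b);res.append((yaw,)+m)
for r in sorted(res,key=lambda r:-r[1])[:10]: print(np.round(r,4).tolist())
```

```text
Traceback (most recent call last):
ValueError: operands could not be broadcast together with shapes (108,) (96,)
```

```bash
cat > fit.py <<'E'
from h import *
g=cv2.GaussianBlur(cv2.imread("pics/w1.png",0),(0,0),.7).astype(np.float32)
res=[]
def sc(cx,cy,yaw):
    a=np.radians(np.arange(6)*60+yaw+30)
    P=np.vstack([np.c_[cx+.0127*np.cos(a),cy+.0127*np.sin(a),a*0+z] for z in(.155,.1645)])
    h=cv2.convexHull(np.float32(wproj("w1",P)))[:,0]
    e=np.roll(h,-1,0)-h;L=np.linalg.norm(e,axis=1)
    n=np.c_[e[:,1],-e[:,0]]/L[:,None];m=h.mean(0);n*=np.sign(((h-m)*n).sum(1))[:,None]
    t=np.linspace(0.08,.92,12)
    q=(h[:,None]+e[:,None]*t[:,None]);S=lambda k:cv2.remap(g,*np.float32((q+k*n[:,None]).transpose(2,0,1)),1)
    d=np.clip(S(1.2)-S(-1.2),-30,30).mean(1);return (d*L).sum()/L.sum()
for yaw in range(0,60,2):
  res.append((yaw,)+max((sc(.5332+dx,-.1901+dy,yaw),dx,dy) for dx in np.arange(-.002,.0021,.0005) for dy in np.arange(-.002,.0021,.0005)))
for r in sorted(res,key=lambda r:-r[1])[:10]: print(np.round(r,4).tolist())
E
python3 fit.py
```

```text
[52.0, 26.5918, 0.0005, -0.0005]
[54.0, 26.4945, 0.0005, -0.0005]
[50.0, 26.4919, 0.0005, -0.0005]
[56.0, 26.2888, 0.0005, -0.0005]
[48.0, 26.2811, 0.0005, -0.0005]
[58.0, 26.0291, 0.0005, -0.0005]
[46.0, 25.9679, 0.0005, -0.0005]
[0.0, 25.6271, 0.0005, -0.0005]
[44.0, 25.5857, 0.0005, -0.0005]
[2.0, 25.1544, 0.0005, -0.0005]
```

The nut yaw is about 52° (mod 60), so a tool yaw of 172° suits it, which is nearly the same as the left key's grasp yaw. The nut centre is about (0.5335, -0.1905). Next I go above the left key.

```bash
python3 -m handwheel '[{"tx":0.028,"ty":0.047,"tz":0,"ax":0,"ay":0,"az":0,"jaw":1},{"tx":0.028,"ty":0.047,"tz":0,"ax":0,"ay":0,"az":0,"jaw":1},{"tx":0.028,"ty":0.047,"tz":0,"ax":0,"ay":0,"az":0,"jaw":1},{"tx":0.028,"ty":0.047,"tz":0,"ax":0,"ay":0,"az":0,"jaw":1},{"tx":0.028,"ty":0.047,"tz":0,"ax":0,"ay":0,"az":0,"jaw":1},{"tx":0.028,"ty":0.047,"tz":0,"ax":0,"ay":0,"az":0,"jaw":1},{"tx":0.028,"ty":0.047,"tz":0,"ax":0,"ay":0,"az":0,"jaw":1},{"tx":0.027,"ty":0.047,"tz":0,"ax":0,"ay":0,"az":0,"jaw":1},{"tx":0,"ty":0,"tz":0.03,"ax":0,"ay":0,"az":-8,"jaw":1},{"tx":0,"ty":0,"tz":0.03,"ax":0,"ay":0,"az":-8,"jaw":1}]'
python3 -m handwheel '[{"tx":0,"ty":0,"tz":0,"ax":0,"ay":0,"az":0,"jaw":1},{"tx":0,"ty":0,"tz":0,"ax":0,"ay":0,"az":0,"jaw":1},{"tx":0,"ty":0,"tz":0,"ax":0,"ay":0,"az":0,"jaw":1},{"tx":0,"ty":0,"tz":0,"ax":0,"ay":0,"az":0,"jaw":1},{"tx":0,"ty":0,"tz":0,"ax":0,"ay":0,"az":0,"jaw":1},{"tx":0,"ty":0,"tz":0,"ax":0,"ay":0,"az":0,"jaw":1},{"tx":0,"ty":0,"tz":0,"ax":0,"ay":0,"az":0,"jaw":1},{"tx":0,"ty":0,"tz":0,"ax":0,"ay":0,"az":0,"jaw":1},{"tx":0,"ty":0,"tz":0,"ax":0,"ay":0,"az":0,"jaw":1},{"tx":0,"ty":0,"tz":0,"ax":0,"ay":0,"az":0,"jaw":1}]'
python3 - <<'E'
from h import *
im,o=wrist("w2");print(o["ee_pos"],o["tcp_rot"],o["q"])
E
```

```text
time: 4.05
ee_pos: [0.4821, 0.2475, 0.2005]
tcp_rot: [180.0, 0.0, 171.9]
wrist_force: [-0.2, -0.5, -0.6]
opening: 0.0856
grasp_force: 0.0
time: 5.3
ee_pos: [0.4823, 0.2464, 0.2012]
tcp_rot: [-180.0, -0.0, 171.5]
wrist_force: [0.2, 0.3, -0.7]
opening: 0.0854
grasp_force: 0.0
[0.48226968 0.24644223 0.20123888] [-1.79995639e+02 -3.19127752e-03  1.71545114e+02] [ 2.70681531e+01  3.28759007e+00  4.94942721e+00  9.16669682e+01
 -1.69487149e-03  3.55230392e+01]
```

View pics/w2.png

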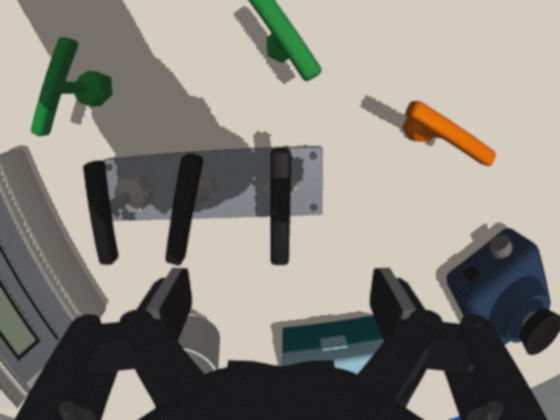

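The wrist view has the target handle at (280,205), centred between the fingers at x=169 and x=390. The other keys are at (100,213) and (185,208). The green and orange decoys stand off the plate. I'll measure the handle ends and enlarge the sockets to compare widths.

Run:
```python
from h import *
for z in(.108,.098):
  a=wray("w2",282,151,z);b=wray("w2",280,262,z);print((a+b)/2,np.linalg.norm(a-b),np.degrees(np.arctan2(*(a-b)[1::-1])))
im=cv2.imread("pics/w2.png")[140:270,80:330]
im=np.uint8(255*np.clip((im/255.)*1.6,0,1)**.6)
cv2.imwrite("pics/w2c.png",cv2.resize(im,None,fx=3.2,fy=3.2,interpolation=cv2.INTER_CUBIC))
```

```text
[0.48042703 0.24827132 0.108     ] 0.08967495608345569 170.6454908409951
[0.48359297 0.24782049 0.098     ] 0.09346374091660606 170.6454908409951
```

View pics/w2c.png

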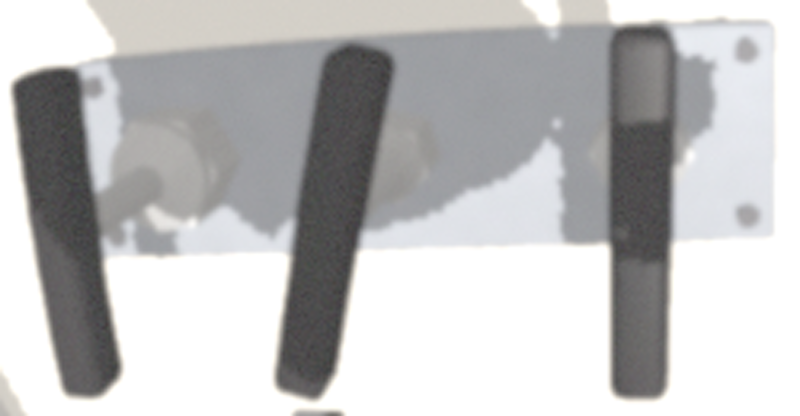

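Enlarged: the target's socket shows on both sides of its handle, about 30 px wide. The far key's is about 38 px. That fits 28.4 against 36.4 mm outside, so I grasp the target key first.

```bash
python3 -m handwheel '[{"tx":0,"ty":0,"tz":0.04,"ax":0,"ay":0,"az":0,"jaw":1},{"tx":0,"ty":0,"tz":0.04,"ax":0,"ay":0,"az":0,"jaw":0.5},{"tx":0,"ty":0,"tz":0.03,"ax":0,"ay":0,"az":0,"jaw":0.2},{"tx":0,"ty":0,"tz":0.01,"ax":0,"ay":0,"az":0,"jaw":0},{"tx":0,"ty":0,"tz":0,"ax":0,"ay":0,"az":0,"jaw":-1},{"tx":0,"ty":0,"tz":0,"ax":0,"ay":0,"az":0,"jaw":-1},{"tx":0,"ty":0,"tz":0,"ax":0,"ay":0,"az":0,"jaw":-1},{"tx":0,"ty":0,"tz":0,"ax":0,"ay":0,"az":0,"jaw":-1},{"tx":0,"ty":0,"tz":0,"ax":0,"ay":0,"az":0,"jaw":-1},{"tx":0,"ty":0,"tz":0,"ax":0,"ay":0,"az":0,"jaw":-1}]' 60
```

```text
time: 6.6
ee_pos: [0.4829, 0.2468, 0.0826]
tcp_rot: [179.9, 0.1, 171.5]
wrist_force: [-0.9, -0.1, 7.0]
opening: 0.0149
grasp_force: 60.9
```

```bash
python3 -m handwheel '[{"tx":0,"ty":0,"tz":-0.03,"ax":0,"ay":0,"az":0,"jaw":-1},{"tx":0,"ty":0,"tz":-0.05,"ax":0,"ay":0,"az":0,"jaw":-1},{"tx":0,"ty":0,"tz":-0.06,"ax":0,"ay":0,"az":0,"jaw":-1},{"tx":0,"ty":0,"tz":-0.06,"ax":0,"ay":0,"az":0,"jaw":-1},{"tx":0,"ty":0,"tz":-0.02,"ax":0,"ay":0,"az":0,"jaw":-1},{"tx":-0.007,"ty":-0.027,"tz":0,"ax":0,"ay":0,"az":0,"jaw":-1},{"tx":-0.014,"ty":-0.053,"tz":0,"ax":0,"ay":0,"az":0,"jaw":-1},{"tx":-0.014,"ty":-0.053,"tz":0,"ax":0,"ay":0,"az":0,"jaw":-1},{"tx":-0.014,"ty":-0.053,"tz":0,"ax":0,"ay":0,"az":0,"jaw":-1},{"tx":-0.014,"ty":-0.053,"tz":0,"ax":0,"ay":0,"az":0,"jaw":-1}]'
python3 -m handwheel '[{"tx":-0.014,"ty":-0.053,"tz":0,"ax":0,"ay":0,"az":0,"jaw":-1},{"tx":-0.014,"ty":-0.053,"tz":0,"ax":0,"ay":0,"az":0,"jaw":-1},{"tx":-0.014,"ty":-0.053,"tz":0,"ax":0,"ay":0,"az":0,"jaw":-1},{"tx":-0.009,"ty":-0.027,"tz":0,"ax":0,"ay":0,"az":0,"jaw":-1},{"tx":0,"ty":0,"tz":0,"ax":0,"ay":0,"az":0,"jaw":-1},{"tx":0,"ty":0,"tz":0,"ax":0,"ay":0,"az":0,"jaw":-1},{"tx":0,"ty":0,"tz":0,"ax":0,"ay":0,"az":0,"jaw":-1},{"tx":0,"ty":0,"tz":0,"ax":0,"ay":0,"az":0,"jaw":-1},{"tx":0,"ty":0,"tz":0,"ax":0,"ay":0,"az":0,"jaw":-1},{"tx":0,"ty":0,"tz":0,"ax":0,"ay":0,"az":0,"jaw":-1}]'
python3 - <<'E'
from h import *
im,o=wrist("w3");print(o["ee_pos"],o["tcp_rot"],o["wrist_force"])
cv2.imwrite("pics/w3c.png",cv2.resize(im[100:330,170:390],None,fx=2.6,fy=2.6,interpolation=cv2.INTER_CUBIC))
E
```

```text
time: 7.85
ee_pos: [0.5093, -0.0009, 0.3013]
tcp_rot: [180.0, 0.0, 171.6]
wrist_force: [0.4, -0.5, -1.4]
opening: 0.0151
grasp_force: 59.9
time: 9.1
ee_pos: [0.5326, -0.1905, 0.3014]
tcp_rot: [-180.0, 0.0, 171.6]
wrist_force: [-1.2, -0.5, -1.6]
opening: 0.0147
grasp_force: 60.0
[ 0.5325936  -0.19047208  0.30137533] [-1.79996341e+02  9.04970175e-03  1.71566752e+02] [-1.17159667 -0.50308351 -1.57934542]
```

View pics/w3c.png

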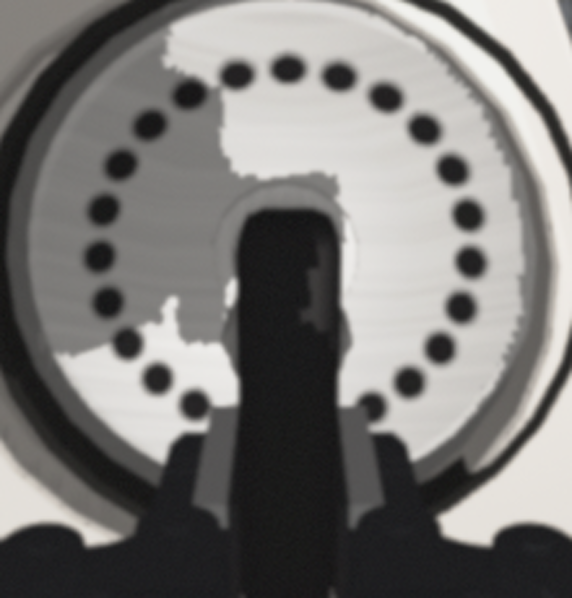

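The wrist view has the key upright in the jaws over the rotor, its near handle end at crop (290,210). The socket's sides show at crop x=228 and x=350 near y=345. I'll work out the key's offset in the grip from these.

Run:
```python
from h import *
d=np.load("w3.npz");Ti=np.linalg.inv(d["tool"])
f=lambda x,y,dz:np.round((Ti@np.r_[wray("w3",170+x/2.6-.3,100+y/2.6-.3,d["tool"][2,3]+dz),1])[:3]*1000,1)
print("end bottom",f(290,210,.0054),"end top",f(290,210,.0254))
for dz in(-.0726,-.05,-.04): print("socket",dz,f(228,345,dz),f(350,345,dz))
from h import wproj
c=d["tool"]@np.array([0,0,.1464,1]);print(wproj("w3",[[.5335,-.1905,.155]]))
# collar outer/ rim visible
print("circle top rotor centre check: holes")
hs=[(100,256),(467,215),(288,69),(387,97),(150,125),(470,262),(107,302),(195,404),(372,407),(440,348),(121,165),(453,170)]
P=np.array([wray("w3",170+x/2.6-.3,100+y/2.6-.3,.175)[:2] for x,y in hs])
A=np.c_[2*P,np.ones(len(P))];s=np.linalg.lstsq(A,(P**2).sum(1),rcond=None)[0];print(s[:2],np.sqrt(s[2]+s[0]**2+s[1]**2))
```

```text
end bottom [46.9  1.5 -5.4] end top [ 51.4   1.4 -25.4]
socket -0.0726 [ -8.5 -15.3  72.6] [-8.5 18.3 72.6]
socket -0.05 [  0.5 -13.6  50. ] [ 0.5 16.5 50. ]
socket -0.04 [  4.5 -12.9  40. ] [ 4.5 15.7 40. ]
[[279.30666219 195.01203263]]
circle top rotor centre check: holes
[ 0.53182478 -0.19013082] 0.06256179731558761
```

The camera shows a common sideways bias of about 1.4 mm on the held key, so I shift by -1.2 mm in ty and -0.4 mm in tx. Then I lower to just above first contact and feel from there.

```bash
python3 -m handwheel '[{"tx":-0.0004,"ty":-0.0012,"tz":0.01,"ax":0,"ay":0,"az":0,"jaw":-1},{"tx":0,"ty":0,"tz":0.02,"ax":0,"ay":0,"az":0,"jaw":-1},{"tx":0,"ty":0,"tz":0.015,"ax":0,"ay":0,"az":0,"jaw":-1},{"tx":0,"ty":0,"tz":0.009,"ax":0,"ay":0,"az":0,"jaw":-1},{"tx":0,"ty":0,"tz":0.002,"ax":0,"ay":0,"az":0,"jaw":-1},{"tx":0,"ty":0,"tz":0.002,"ax":0,"ay":0,"az":0,"jaw":-1},{"tx":0,"ty":0,"tz":0.002,"ax":0,"ay":0,"az":0,"jaw":-1},{"tx":0,"ty":0,"tz":0.001,"ax":0,"ay":0,"az":0,"jaw":-1},{"tx":0,"ty":0,"tz":0.001,"ax":0,"ay":0,"az":0,"jaw":-1},{"tx":0,"ty":0,"tz":0,"ax":0,"ay":0,"az":0,"jaw":-1}]'
```

```text
time: 10.4
ee_pos: [0.5328, -0.1919, 0.2393]
tcp_rot: [180.0, 0.0, 171.6]
wrist_force: [-0.3, -0.3, -2.2]
opening: 0.0151
grasp_force: 59.9
```

```bash
python3 -m handwheel '[{"tx":0,"ty":0,"tz":0.001,"ax":0,"ay":0,"az":0,"jaw":-1},{"tx":0,"ty":0,"tz":0.001,"ax":0,"ay":0,"az":0,"jaw":-1},{"tx":0,"ty":0,"tz":0.001,"ax":0,"ay":0,"az":0,"jaw":-1},{"tx":0,"ty":0,"tz":0.001,"ax":0,"ay":0,"az":0,"jaw":-1},{"tx":0,"ty":0,"tz":0,"ax":0,"ay":0,"az":0,"jaw":-1},{"tx":0,"ty":0,"tz":0,"ax":0,"ay":0,"az":0,"jaw":-1},{"tx":0,"ty":0,"tz":0,"ax":0,"ay":0,"az":0,"jaw":-1},{"tx":0,"ty":0,"tz":0,"ax":0,"ay":0,"az":0,"jaw":-1},{"tx":0,"ty":0,"tz":0,"ax":0,"ay":0,"az":0,"jaw":-1},{"tx":0,"ty":0,"tz":0,"ax":0,"ay":0,"az":0,"jaw":-1}]'
```

```text
time: 11.65
ee_pos: [0.5331, -0.192, 0.2372]
tcp_rot: [-180.0, 0.2, 171.5]
wrist_force: [-1.0, 1.2, 10.5]
opening: 0.0148
grasp_force: 61.8
```

The key stopped with its lower end at about 0.1646, just at the nut's corners, with light contact. That suggests a small yaw error. I'll score the nut's yaw more sharply before trying a turn.

Run:
```python
from h import *
print(telemetry.get_obs()["torque"],telemetry.get_obs()["wrist_force"])
src=open("fit.py").read().split("for yaw in")[0]
exec(src.replace("-30,30","-60,60").replace("S(1.2)-S(-1.2)","S(.8)-S(-.8)").replace("(0,0),.7","(0,0),.5"))
from scipy.optimize import minimize
for zt in (.1645,.163):
  for yaw in range(0,60,5):
    r=max((sc(.5332+dx,-.1901+dy,yaw),dx,dy) for dx in np.arange(-.002,.0021,.0005) for dy in np.arange(-.002,.0021,.0005))
    print(yaw,np.round(r,4).tolist())
  break
# direct edge directions: seat edges from crop corners
w=lambda x,y,z:wray("w1",225+x/5-.4,155+y/5-.4,z)[:2]
for z,a,b in((.155,(210,245),(283,223)),(.155,(283,223),(343,283)),(.1645,(197,335),(265,378))):
  e=w(*b,z)-w(*a,z);print("edge yaw mod60",np.degrees(np.arctan2(e[1],e[0]))%60-30,np.linalg.norm(e))
```

```text
[0.33400191 0.22673984 0.00360053] [-1.01644734  1.21649752 10.47059657]
0 [29.7132, 0.0005, -0.0005]
5 [27.7475, 0.0005, -0.001]
10 [26.2308, 0.0005, -0.0005]
15 [24.7339, 0.0005, -0.0005]
20 [23.8227, 0.0005, -0.0005]
25 [24.5214, 0.0005, 0.0]
30 [26.2839, 0.0005, 0.0]
35 [27.9468, 0.0005, 0.0]
40 [29.4261, 0.0005, 0.0]
45 [31.1558, 0.0005, -0.0005]
50 [32.0246, 0.0005, -0.0005]
55 [31.4283, 0.0005, -0.0005]
edge yaw mod60 -6.990977101659624 0.012278766090605638
edge yaw mod60 -10.456054760828255 0.014000869869271454
edge yaw mod60 1.4426763990865297 0.01290892484372445
```

```bash
python3 -m handwheel '[{"tx":0,"ty":0,"tz":-0.0005,"ax":0,"ay":0,"az":-3,"jaw":-1},{"tx":0,"ty":0,"tz":0,"ax":0,"ay":0,"az":-3,"jaw":-1},{"tx":0,"ty":0,"tz":0,"ax":0,"ay":0,"az":-3,"jaw":-1},{"tx":0,"ty":0,"tz":0,"ax":0,"ay":0,"az":3,"jaw":-1},{"tx":0,"ty":0,"tz":0,"ax":0,"ay":0,"az":3,"jaw":-1},{"tx":0,"ty":0,"tz":0,"ax":0,"ay":0,"az":3,"jaw":-1},{"tx":0,"ty":0,"tz":0,"ax":0,"ay":0,"az":4,"jaw":-1},{"tx":0,"ty":0,"tz":0,"ax":0,"ay":0,"az":4,"jaw":-1},{"tx":0,"ty":0,"tz":0,"ax":0,"ay":0,"az":-4,"jaw":-1},{"tx":0,"ty":0,"tz":0,"ax":0,"ay":0,"az":-4,"jaw":-1}]'
python3 -c "
from h import *
o=telemetry.get_obs();print(o['torque'],o['ee_pos'],o['wrist_force'])"
```

```text
time: 12.9
ee_pos: [0.5334, -0.1922, 0.2371]
tcp_rot: [-180.0, 0.2, 171.7]
wrist_force: [1.9, 0.5, 5.2]
opening: 0.015
grasp_force: 61.0
[-0.063618   -0.33887056 -0.01203677] [ 0.53339552 -0.19215421  0.23709839] [1.93845775 0.48992647 5.19478074]
```

Run:
```python
from h import *
im=cv2.imread("pics/w2.png").astype(int)
d=np.load("w2.npz")
q=lambda x,y:(80+x/3.2-.3,140+y/3.2-.3)
E={"far":((47,72),(92,395)),"mid":((360,48),(305,395)),"near":((642,28),(640,396))}
for k,(a,b) in E.items():
    # near end bottom edge z=.088 seen, far end top edge z=.108
    A=wray("w2",*q(*a),.092);B=wray("w2",*q(*b),.106);c=(A+B)/2;print(k,c[:2],np.linalg.norm(A-B))
    for z in(.012,.035,.042):
        e=wproj("w2",[[c[0],c[1],z]])[0];c2=[(e[0]-80+.3)*3.2,(e[1]-140+.3)*3.2]
        D=np.linalg.norm(np.r_[c[:2],z]-d["T"][:3,3])
        print("   z",z,"axis at crop",np.round(c2),"crop px per mm",3.2*325/D/1000)
```

```text
far [0.46361363 0.08817854] 0.09198661775050411
   z 0.012 axis at crop [186. 159.] crop px per mm 2.748116976417164
   z 0.035 axis at crop [159. 176.] crop px per mm 2.901870767158554
   z 0.042 axis at crop [150. 182.] crop px per mm 2.9515403141819783
mid [0.47249372 0.16788059] 0.09276000815177306
   z 0.012 axis at crop [402. 147.] crop px per mm 2.9598455676566413
   z 0.035 axis at crop [386. 164.] crop px per mm 3.154614337257306
   z 0.042 axis at crop [381. 170.] crop px per mm 3.218726313677638
near [0.48152345 0.24736208] 0.09301213133268846
   z 0.012 axis at crop [641. 138.] crop px per mm 3.0457557082215736
   z 0.035 axis at crop [641. 155.] crop px per mm 3.259250273805741
   z 0.042 axis at crop [641. 160.] crop px per mm 3.330102502547719
```

The socket outlines give radii of about 12 mm (middle), 15 mm (held) and 17 mm (far), so the held key is the medium one. It is caught by a small sideways error, so I'll feel for the nut with small sideways steps under light pressure.

```bash
python3 -m handwheel '[{"tx":0,"ty":0.0006,"tz":0,"ax":0,"ay":0,"az":0,"jaw":-1},{"tx":0,"ty":0.0006,"tz":0,"ax":0,"ay":0,"az":0,"jaw":-1},{"tx":0.0007,"ty":0,"tz":0,"ax":0,"ay":0,"az":0,"jaw":-1},{"tx":-0.0007,"ty":0,"tz":0,"ax":0,"ay":0,"az":0,"jaw":-1},{"tx":-0.0007,"ty":0,"tz":0,"ax":0,"ay":0,"az":0,"jaw":-1},{"tx":0.0007,"ty":0.0006,"tz":0,"ax":0,"ay":0,"az":0,"jaw":-1},{"tx":0,"ty":0,"tz":0,"ax":0,"ay":0,"az":0,"jaw":-1},{"tx":0,"ty":0,"tz":0,"ax":0,"ay":0,"az":0,"jaw":-1},{"tx":0,"ty":0,"tz":0,"ax":0,"ay":0,"az":0,"jaw":-1},{"tx":0,"ty":0,"tz":0,"ax":0,"ay":0,"az":0,"jaw":-1}]'
python3 -c "
from h import *
o=telemetry.get_obs();print(o['torque'],o['ee_pos'],o['wrist_force'])"
```

```text
time: 14.15
ee_pos: [0.5333, -0.1903, 0.2359]
tcp_rot: [-180.0, 0.0, 171.5]
wrist_force: [3.8, -3.8, 1.8]
opening: 0.0148
grasp_force: 60.4
[-0.94869144 -1.0449875   0.00887997] [ 0.53327357 -0.19029274  0.23588871] [ 3.82002178 -3.80538525  1.77764503]
```

The key dropped 1.2 mm and the upward force vanished, so it is starting onto the nut. I relieve the side load and lower it gently.

```bash
python3 -m handwheel '[{"tx":-0.0005,"ty":-0.0004,"tz":0,"ax":0,"ay":0,"az":0,"jaw":-1},{"tx":0,"ty":0,"tz":0.001,"ax":0,"ay":0,"az":0,"jaw":-1},{"tx":0,"ty":0,"tz":0.001,"ax":0,"ay":0,"az":0,"jaw":-1},{"tx":0,"ty":0,"tz":0.001,"ax":0,"ay":0,"az":0,"jaw":-1},{"tx":0,"ty":0,"tz":0.001,"ax":0,"ay":0,"az":0,"jaw":-1},{"tx":0,"ty":0,"tz":0,"ax":0,"ay":0,"az":0,"jaw":-1},{"tx":0,"ty":0,"tz":0,"ax":0,"ay":0,"az":0,"jaw":-1},{"tx":0,"ty":0,"tz":0,"ax":0,"ay":0,"az":0,"jaw":-1},{"tx":0,"ty":0,"tz":0,"ax":0,"ay":0,"az":0,"jaw":-1},{"tx":0,"ty":0,"tz":0,"ax":0,"ay":0,"az":0,"jaw":-1}]'
python3 -c "
from h import *
o=telemetry.get_obs();print(o['torque'],o['ee_pos'],o['wrist_force'])"
```

```text
time: 15.4
ee_pos: [0.5335, -0.1906, 0.2317]
tcp_rot: [180.0, -0.0, 171.5]
wrist_force: [3.8, -2.9, -1.0]
opening: 0.015
grasp_force: 60.2
[-7.12371141e-01 -1.14667509e+00  5.33451264e-04] [ 0.53347808 -0.19061291  0.23170096] [ 3.79841326 -2.87646468 -1.00661529]
```

```bash
python3 -m handwheel '[{"tx":-0.0007,"ty":-0.0004,"tz":0,"ax":0,"ay":0,"az":0,"jaw":-1},{"tx":0,"ty":0,"tz":0.001,"ax":0,"ay":0,"az":0,"jaw":-1},{"tx":0,"ty":0,"tz":0.001,"ax":0,"ay":0,"az":0,"jaw":-1},{"tx":0,"ty":0,"tz":0.001,"ax":0,"ay":0,"az":0,"jaw":-1},{"tx":0,"ty":0,"tz":0.001,"ax":0,"ay":0,"az":0,"jaw":-1},{"tx":0,"ty":0,"tz":0.0007,"ax":0,"ay":0,"az":0,"jaw":-1},{"tx":0,"ty":0,"tz":0,"ax":0,"ay":0,"az":0,"jaw":-1},{"tx":0,"ty":0,"tz":0,"ax":0,"ay":0,"az":0,"jaw":-1},{"tx":0,"ty":0,"tz":0,"ax":0,"ay":0,"az":0,"jaw":-1},{"tx":0,"ty":0,"tz":0,"ax":0,"ay":0,"az":0,"jaw":-1}]'
python3 -c "
from h import *
o=telemetry.get_obs();print(o['torque'],o['ee_pos'],o['wrist_force'])"
```

```text
time: 16.65
ee_pos: [0.5342, -0.1911, 0.2276]
tcp_rot: [-180.0, 0.0, 171.5]
wrist_force: [0.1, -0.9, 4.9]
opening: 0.0146
grasp_force: 61.0
[-0.00836049 -0.24045245 -0.01481034] [ 0.5341562  -0.19109607  0.22756671] [ 0.09601123 -0.89789521  4.94995666]
```

```bash
python3 -m handwheel '[{"tx":0,"ty":0,"tz":0.0005,"ax":0,"ay":0,"az":0,"jaw":-1},{"tx":0,"ty":0,"tz":0,"ax":0,"ay":0,"az":0,"jaw":-1},{"tx":0,"ty":0,"tz":0,"ax":0,"ay":0,"az":0,"jaw":-1},{"tx":0,"ty":0,"tz":0,"ax":0,"ay":0,"az":0,"jaw":-1},{"tx":0,"ty":0,"tz":0,"ax":0,"ay":0,"az":0,"jaw":-1},{"tx":0,"ty":0,"tz":0,"ax":0,"ay":0,"az":0,"jaw":-1},{"tx":0,"ty":0,"tz":0,"ax":0,"ay":0,"az":0,"jaw":-1},{"tx":0,"ty":0,"tz":0,"ax":0,"ay":0,"az":0,"jaw":-1},{"tx":0,"ty":0,"tz":0,"ax":0,"ay":0,"az":0,"jaw":-1},{"tx":0,"ty":0,"tz":0,"ax":0,"ay":0,"az":0,"jaw":-1}]'
python3 - <<'E'
from h import *
c=optics.camera("scene")["color"][...,::-1]
cv2.imwrite("pics/s2.png",cv2.resize(c[80:300,60:420],None,fx=2.2,fy=2.2,interpolation=cv2.INTER_CUBIC))
E
```

```text
time: 17.9
ee_pos: [0.5342, -0.1912, 0.2275]
tcp_rot: [-180.0, 0.1, 171.5]
wrist_force: [0.9, -0.3, 8.2]
opening: 0.0147
grasp_force: 61.4
```

View pics/s2.png

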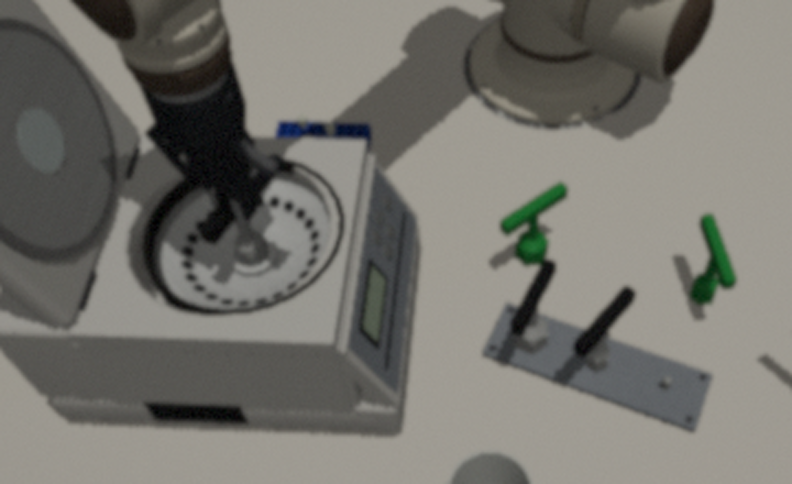

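The picture shows the held key seated in the rotor centre at about (250,255). The other two keys are upright on the stand at (530,330) and (597,350), with the third pin empty at (665,382). The key went on down to a hard stop at seat height (lower end 0.155) under about 8 N. I'm handing the job in.

```bash
python3 -c "
from workcell import workorder
print(workorder.job_done())"
```

```text
the job is handed in; nothing more can be done
None
```

I've handed the job in: the key that fits is held upright and pushed lightly (about 8 N) all the way down over the nut. It was the first one I tried, picked by its socket width, so the other two never left the stand; the job took about 18 s of the 72 s.

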